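# Lock the last fastener of a fume extractor's filter cover

### The job

The filter cover of the fume extractor on the repair bench has two winged quarter-turn fasteners and one plain round plug; one winged fastener is locked (wing across the case), the other is still open (wing along the case, standing a little higher). Press the open one straight down first, then, keeping it down, turn it a quarter turn clockwise, seen from above, so that its cam catches when you let go. Leave the other winged fastener locked.

Things in the scene. Friction and masses are not known exactly. Their poses are not given: they have to be found in the camera images.
- open_wing (a point): Open fastener's head: black wing 44 mm long, 12 wide, 24 tall on a metal flange 42 mm across, 4 thick. Point: centre of the wing's top, moving and turning with it; x along the wing, y across, z up. Wing top 45 mm, flange top 21 mm above the aluminium cover of a white case (220 x 400 x 90 mm high). In line at 110 mm spacing, any order: the other winged fastener and a round black plug 21 mm high.
- open_turn (a joint): Turn of the open fastener's head (rad): near 0 = open, wing along the case's long side; 1.57 = locked, wing across the case. Grows clockwise seen from above (turn the wing about its vertical axis); stops just beyond either end. Light friction, 0.03 N m.
- open_press (a joint): How far that head is pushed down (m): 0 = up, 0.012 = bottom stop. A spring lifts it with 4 N at 0 and 10 N at 0.012. A cam wall blocks turning past 0.16 rad until it is down 0.006 or more; push first, hold about 0.009 while turning. Let go at the quarter turn, it rises and catches at about 0.003, and cannot turn back.
- locked_turn (a joint): The same turn reading (rad) of the other winged fastener, alike but already locked: near 1.57, to be left so. Its wing lies across the case and 3 mm lower than the open one.

How it is judged:
On the way:
1. the open fastener is pushed down far enough to turn before it is turned (value of joint open_press above 0.0055 m and value of joint open_turn below 0.3 rad), for 0.05 s.
At the end, for the whole second after the job is handed in: The open fastener is turned to within about 12 degrees of the full quarter turn and has sprung up into its catch (pushed-in reading 1.5 to 4.5 mm), and the other winged fastener is still locked (value of joint each of open_turn, locked_turn above 1.35 rad and value of joint open_press between 0.0015 and 0.0045 m); the robot touches nothing.
It fails at once if the fastener that was locked is turned open (value of joint locked_turn below 1.2 rad).
It also fails if it takes over 32 s, if anything falls off the work surface, if the arm or the gripper's body presses on something with over 40 N, if the wrist force passes 120 N, or if a joint passes its speed limit or range.

### The arm

A 6-joint arm with a two-finger parallel gripper is mounted at the origin on the work surface. World frame = base frame: x ahead of the robot, y to its left, z up, the work surface at z = 0. Lengths are in m, angles in rad, forces in N, time in s.
With the tool pointing down it reaches from about 0.35 to 0.875 m from the base axis. Payload 15.5 kg.
Tool frame: the origin (TCP) lies at the very end of the fingers, on their centre line; the grasp point (between the pads) lies 19 mm behind it (bot.grip_point_offset is the distance from the TCP to the grasp point, in m); z points along the fingers, y is the line along which they close (so a half turn about z gives the same grasp; the last joint's range is limited). The gripper opens to 85 mm and grips with 20 to 120 N. Pads are 22 mm wide; open, the fingers measure 114 mm over their backs; the gripper's body (76 mm by 85 mm) begins 54 mm behind the grasp point. The pads swing forward as they close: fully open they stand 13 mm farther back than shut.
Start: joints at [1.044, 0.494, 1.345, -0, 1.302, -0.096], TCP at [0.261, 0.568, 0.2] pointing down, gripper open.
Joint ranges: [-2.91, 2.91], [-0.82, 2.16], [0.22, 2.67], [-1.22, 4.37], [0.12, 2.79], [-3.08, 3.08]. Speed limits (rad/s): [1.89, 1.89, 2.57, 3.01, 3.01, 3.01].

### API

Orientations are given as a rotation vector (axis times angle).
In Python, from rig import bot gives the robot as it stands.
- The arm moves only by the tool jog_arm, never from a script. Its argument "series" is a list of rows, each an object with "delta_pos": the shift along the tool's x, y, z in cm, a list of three; "dr": the turn, a rotation vector about the tool's x, y, z in degrees, a list of three; "jaw": the opening in per cent of the stroke, from 0 (shut) to 100 (fully open). A call has 1 to 12 rows; each row shifts and turns the commanded pose from where the row before left it, along the tool's axes as they then stand; what a row does not reach is not made up. A row lasts 1/8 s, in which the tool goes at most 62.5 mm and 10.7 degrees, less where a joint would pass 70% of its speed; a pose out of reach is approached as far as the arm can. A call with a gripper value outside its range is refused whole. The fingers move at their own pace and stop on an object; "squeeze" is the grip in N (left out, the last holds). Time passes only in rows, so rows that do not move let the fingers close. It gives the time, the measured TCP pose, the force, the opening and the grip force at its end, in the units of the state.
- bot.state(): the state, without advancing time (a new reading comes with each control period).
- bot.camera(name): name is "scene" or "side" or "wrist"; returns (picture, depth): 420x560x3 uint8, red, green, blue; 420x560 float32, m along the optical axis (not along the pixel's ray), 0 where there is no reading.
- bot.camera_info(name): a dict with "fx", "fy", "cx", "cy" (pixels), "pose" (4x4, takes a point from camera to world coordinates); the wrist camera has in their place "tool_from_camera" (4x4, takes a point from camera to tool coordinates, whose origin is the TCP and whose axes are the flange's). Camera axes: x right, y up, looking along -z (the intrinsics and any distortion apply to the point x, -y, -z); pixel columns grow to the right and rows downward; lengths in m; the calibration is good to about 2 mm. A picture is of the moment at which its call begins: read the wrist's pose just before it. camera_info takes no time and is no camera call.
- bot.sign_off(): hands the job in; it is judged then, once.
Trained networks look in the newest picture that a camera, given by its name, has taken for a name from the list of things; names that differ only in an ending like _2 or _b are one class to them, and where a whole thing is asked for, a point or a joint stands for the part that bears it (a point fixed in the world has none). Each returns a list of dicts, best first, with "p" (0 to 1); they miss things now and then, are a little off and sometimes report something else, mostly with a low value. They report only what shows in the picture. A call takes as long as a camera call.
- bot.regions_of(camera, name): "region" (420x560 bool, what is visible of it) and "xy" ([column, row] in pixels, amid what is visible of it).
The state is a dict: "time_s": time; "joint_pos": joint angles; "joint_velocities": joint speeds; "joint_efforts": joint torques, N m; "position": TCP position; "orientation": TCP orientation; "wrist_force": force on the tool from outside, world axes, zero at the start; "moment": the same for the moment, N m; "opening": finger opening in m; "gripper_force": force on a finger pad.
Only numpy, scipy, OpenCV 4.12 (cv2) and the standard library are available. Lean on these libraries where they do the work, as an engineer would, in place of code of your own. Each camera call takes 0.05 s, during which the arm holds its last target. There are 200 camera calls.

## Working session

There is one attempt and no reset: what is moved stays moved. The work goes in short steps, Python scripts to look and compute and a tool call to move; the robot and the scene stay as the last step left them, time stands still between calls to the robot, and variables do not carry over. Pictures are saved under pics/ and viewed, at most 10 in all, crops included, and the job is handed in when it is done.

Besides the shell and the picture viewer there is one more tool, called after "Request:" as a command line: name --argument value ..., lists and objects as JSON in quotes. jog_arm: Moves the arm, as the interface text tells. Its arguments: {"type":"object","properties":{"series":{"type":"array"},"squeeze":{"type":"number"}},"required":["series"]}

```bash
mkdir -p pics
cat > h.py <<'E'
import numpy as np, cv2
from scipy.spatial.transform import Rotation as R
from rig import bot
def look(name):
    s=bot.state(); img,d=bot.camera(name); c=bot.camera_info(name)
    if 'pose' in c: T=np.array(c['pose'])
    else:
        W=np.eye(4); W[:3,:3]=R.from_rotvec(s['orientation']).as_matrix(); W[:3,3]=s['position']; T=W@np.array(c['tool_from_camera'])
    r,q=np.mgrid[:420,:560]
    P=np.stack([(q-c['cx'])/c['fx']*d,-(r-c['cy'])/c['fy']*d,-d],-1)@T[:3,:3].T+T[:3,3]
    P[d==0]=np.nan
    return img,d,P,c
E
python3 - <<'E'
from h import *
s=bot.state(); print({k:np.round(v,3) for k,v in s.items()})
ims=[]
for n in ["scene","wrist"]:
    img,d,P,c=look(n); ims.append(img)
    print(n,{k:c[k] for k in c if k not in('pose',)})
    for nm in ["open_wing","locked_turn"]:
        for r in bot.regions_of(n,nm):
            m=r['region']; print(nm,round(r['p'],2),np.round(r['xy']),m.sum(),np.round(np.nanmedian(P[m],0),3),np.round(np.nanmax(P[m][:,2]),3))
    cv2.imwrite(f'pics/{n}0.png',img[...,::-1])
E
```

```text
{'time_s': np.float64(0.0), 'joint_pos': array([ 1.044,  0.494,  1.346, -0.   ,  1.303, -0.096]), 'joint_velocities': array([ 0.   ,  0.   ,  0.   , -0.001,  0.   , -0.001]), 'joint_efforts': array([-4.0000e-03, -8.8215e+01, -3.8384e+01, -0.0000e+00,  1.0000e-02,
       -0.0000e+00]), 'position': array([0.261, 0.568, 0.199]), 'orientation': array([-6.710e-01, -3.069e+00,  2.000e-03]), 'wrist_force': array([-0.701,  0.196,  0.492]), 'moment': array([ 0.023, -0.025, -0.015]), 'gripper_force': np.float64(0.0), 'opening': np.float64(0.085)}
scene {'fx': 397.5635058571652, 'fy': 397.5635058571652, 'cx': 279.72301126372935, 'cy': 202.29294552285052}
open_wing 0.76 [250. 214.] 398 [ 0.57  -0.013  0.121] 0.136
locked_turn 0.88 [298. 244.] 482 [0.596 0.094 0.119] 0.134
wrist {'fx': 344.69584961575623, 'fy': 344.69584961575623, 'cx': 278.4718086424983, 'cy': 212.9240254813873, 'tool_from_camera': array([[ 6.41791154e-04,  9.57457823e-01,  2.88572531e-01,
         7.40997893e-02],
       [ 9.99999144e-01, -9.43499245e-04,  9.06427677e-04,
        -2.27407377e-04],
       [ 1.14013423e-03,  2.88571702e-01, -9.57457609e-01,
        -1.73316804e-01],
       [ 0.00000000e+00,  0.00000000e+00,  0.00000000e+00,
         1.00000000e+00]])}
```

View pics/scene0.png

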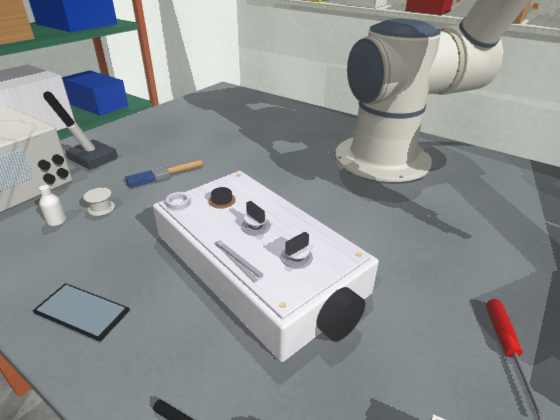

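Run:
```python
from h import *
img,d,P,c=look("scene")
for nm in ["open_wing","locked_turn"]:
    r=bot.regions_of("scene",nm)[0]; p=P[r['region']]
    zm=np.nanpercentile(p[:,2],97); t=p[p[:,2]>zm-0.004]
    (cx,a,g)=cv2.minAreaRect((t[:,:2]*1000).astype(np.float32)); print(nm,zm,len(t),cx,a,g)
# cover surface
v=P[(P[...,2]>.08)&(P[...,2]<.097)&(P[...,0]<.9)&(abs(P[...,1])<.4)]
print(len(v),cv2.minAreaRect((v[:,:2]*1000).astype(np.float32)),np.median(v[:,2]))
```

```text
open_wing 0.13587533479066344 98 (566.087646484375, -15.477043151855469) (41.01799774169922, 10.525131225585938) 74.30867767333984
locked_turn 0.13327800055635466 143 (590.4273681640625, 89.99796295166016) (12.175910949707031, 42.85349655151367) 76.50861358642578
16638 ((-382.1512451171875, 105.711181640625), (438.6802978515625, 2170.491455078125), 83.23079681396484) 0.09026515922130415
```

The scene picture shows the case with the plug at (222,196), the open wing at (256,213) running along the case, and the locked wing at (297,243) lying across it. Heights (0.136 and 0.133) and spacing (108 mm) match the given sizes.

Request:
jog_arm --series '[{"delta_pos": [-3.5,-2.7,-0.3],"dr": [0,0,0],"jaw": 100},{"delta_pos": [-3.5,-2.7,-0.3],"dr": [0,0,0],"jaw": 55},{"delta_pos": [-3.5,-2.7,-0.3],"dr": [0,0,0],"jaw": 55},{"delta_pos": [-3.5,-2.7,-0.3],"dr": [0,0,0],"jaw": 55},{"delta_pos": [-3.5,-2.7,-0.3],"dr": [0,0,0],"jaw": 55},{"delta_pos": [-3.5,-2.7,-0.3],"dr": [0,0,0],"jaw": 55},{"delta_pos": [-3.5,-2.7,-0.3],"dr": [0,0,0],"jaw": 55},{"delta_pos": [-3.5,-2.7,-0.3],"dr": [0,0,0],"jaw": 55},{"delta_pos": [-3.5,-2.7,-0.3],"dr": [0,0,0],"jaw": 55},{"delta_pos": [-3.5,-2.7,-0.3],"dr": [0,0,0],"jaw": 55},{"delta_pos": [-3.5,-2.7,0],"dr": [0,0,0],"jaw": 55},{"delta_pos": [-3.5,-2.7,0],"dr": [0,0,0],"jaw": 55}]'

```text
time_s: 1.95
position: [0.5079, 0.0967, 0.2302]
orientation: [0.672, 3.069, 0.0]
wrist_force: [0.6, 1.0, 0.0]
opening: 0.0469
gripper_force: 0.0
```

Request:
jog_arm --series '[{"delta_pos": [-3.4,-2.6,0],"dr": [0,0,0],"jaw": 55},{"delta_pos": [-3.3,-2.7,0],"dr": [0,0,0],"jaw": 55},{"delta_pos": [-3.3,-2.6,0],"dr": [0,0,0],"jaw": 55},{"delta_pos": [0,0,0],"dr": [0,0,10],"jaw": 55},{"delta_pos": [0,0,0],"dr": [0,0,10],"jaw": 55},{"delta_pos": [0,0,0],"dr": [0,0,10],"jaw": 55},{"delta_pos": [0,0,0],"dr": [0,0,10],"jaw": 55},{"delta_pos": [0,0,0],"dr": [0,0,10],"jaw": 55},{"delta_pos": [0,0,0],"dr": [0,0,10],"jaw": 55},{"delta_pos": [0,0,0],"dr": [0,0,10],"jaw": 55},{"delta_pos": [0,0,0],"dr": [0,0,10],"jaw": 55},{"delta_pos": [0,0,0],"dr": [0,0,0],"jaw": 55}]'

```text
time_s: 3.45
position: [0.5652, -0.0154, 0.23]
orientation: [2.486, 1.92, 0.0]
wrist_force: [-0.1, 0.5, -0.2]
opening: 0.0469
gripper_force: 0.0
```

```bash
cat > m.py <<'E'
from h import *
s=bot.state(); M=R.from_rotvec(s['orientation']).as_matrix(); p0=np.array(s['position'])
print(s['time_s'],np.round(p0,4),np.round(s['joint_pos'],2),np.round(s['wrist_force'],1),s['opening'],'y yaw',np.degrees(np.arctan2(M[1,1],M[0,1])),'z',np.round(M[:,2],3))
img,d,P,c=look("wrist"); cv2.imwrite('pics/w%d.png'%(s['time_s']*100),img[...,::-1]); print('pics/w%d.png'%(s['time_s']*100))
for nm in ["open_wing","locked_turn"]:
  for r in bot.regions_of("wrist",nm)[:2]:
    p=P[r['region']]; zm=np.nanpercentile(p[:,2],90); t=p[abs(p[:,2]-zm)<0.003]
    if len(t)<5: continue
    cx,a,g=cv2.minAreaRect((t[:,:2]*1000).astype(np.float32))
    print(nm,round(r['p'],2),zm,len(t),cx,a,g,'tool cm',np.round(M.T@(np.r_[np.array(cx)/1000,zm]-p0)*100,2))
E
python3 m.py
```

```text
3.45 [ 0.5652 -0.0154  0.23  ] [-0.13  0.38  1.45 -0.    1.31  0.12] [-0.1  0.5 -0.2] 0.046850824390980955 y yaw -14.636736552686688 z [ 0. -0. -1.]
pics/w345.png
open_wing 0.9 0.1346127730762522 727 (561.8515625, -17.301921844482422) (43.324371337890625, 11.666648864746094) 75.6169204711914 tool cm [-0.26 -0.28  9.54]
locked_turn 0.57 0.1318184882705151 1002 (587.991943359375, 89.1998519897461) (11.741620063781738, 43.378662109375) 75.45874786376953 tool cm [10.7  -0.44  9.82]
```

Request:
jog_arm --series '[{"delta_pos": [-0.2,-0.2,3],"dr": [0,0,0],"jaw": 55},{"delta_pos": [0,0,3],"dr": [0,0,0],"jaw": 55},{"delta_pos": [0,0,2],"dr": [0,0,0],"jaw": 55},{"delta_pos": [0,0,1.5],"dr": [0,0,0],"jaw": 55},{"delta_pos": [0,0,1],"dr": [0,0,0],"jaw": 55},{"delta_pos": [0,0,0.8],"dr": [0,0,0],"jaw": 55},{"delta_pos": [0,0,0],"dr": [0,0,0],"jaw": 55}]' --squeeze 50

```text
time_s: 4.47
position: [0.5627, -0.0168, 0.1168]
orientation: [-2.487, -1.92, 0.0]
wrist_force: [0.3, -0.1, 0.1]
opening: 0.0471
gripper_force: 0.0
```

Request:
jog_arm --series '[{"delta_pos": [0,0,0],"dr": [0,0,0],"jaw": 30},{"delta_pos": [0,0,0],"dr": [0,0,0],"jaw": 20},{"delta_pos": [0,0,0],"dr": [0,0,0],"jaw": 10},{"delta_pos": [0,0,0],"dr": [0,0,0],"jaw": 0},{"delta_pos": [0,0,0],"dr": [0,0,0],"jaw": 0},{"delta_pos": [0,0,0],"dr": [0,0,0],"jaw": 0}]'

```text
time_s: 5.22
position: [0.5628, -0.0169, 0.117]
orientation: [2.487, 1.919, -0.0]
wrist_force: [0.1, 0.3, -0.1]
opening: -0.0
gripper_force: 0.0
```

```bash
python3 m.py
python3 - <<'E'
from h import *
a=cv2.imread('pics/w345.png'); b,d,P,c=look("wrist"); e,*_=look("scene")
cv2.imwrite('pics/cmp.png',np.vstack([np.hstack([cv2.resize(a,(400,300)),cv2.resize(b[...,::-1],(400,300))]),cv2.resize(e[150:300,150:350,::-1],(800,600))[150:450]]))
E
```

```text
5.225 [ 0.5628 -0.0169  0.117 ] [-0.14  0.5   1.6  -0.    1.04  0.12] [ 0.1  0.3 -0.1] -7.974757378319735e-06 y yaw -14.682887592590111 z [ 0. -0. -1.]
pics/w522.png
open_wing 0.82 0.13428595552028413 857 (565.4215087890625, -5.4591217041015625) (19.164058685302734, 11.926316261291504) 74.79387664794922 tool cm [ 1.17 -0.03 -1.73]
locked_turn 0.9 0.1320146648812252 3153 (587.78515625, 89.07805633544922) (12.055188179016113, 43.61868667602539) 75.87837219238281 tool cm [10.88 -0.26 -1.5 ]
```

View pics/cmp.png

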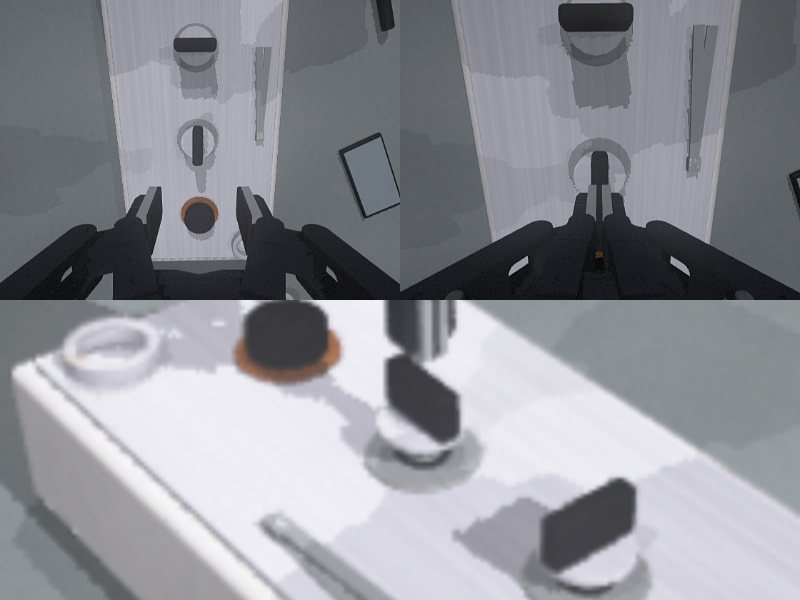

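The fingers shut on nothing, and the scene view shows their tips near the top of the wing, at about (435,350) in the crop. I'll measure where the tips really are.

Run:
```python
from h import *
for n in ["scene","side"]:
    img,d,P,c=look(n)
    q=P-np.array([.563,-.017,0]); m=(np.hypot(q[...,0],q[...,1])<.035)&(P[...,2]>.1)&(P[...,2]<.2)
    p=P[m]; print(n,m.sum())
    for z in np.arange(.1,.2,.006):
        t=p[(p[:,2]>=z)&(p[:,2]<z+.006)]
        if len(t): print(round(z,3),len(t),np.round(t.min(0),3)[:2],np.round(t.max(0),3)[:2])
    r,cc=np.where(m)
    if len(r): 
        k=img[max(0,r.min()-20):r.max()+20,max(0,cc.min()-30):cc.max()+30,::-1]; print(k.shape); cv2.imwrite(f'pics/tip_{n}.png',cv2.resize(k,None,fx=5,fy=5)[:600,:800])
print(bot.grip_point_offset)
```

```text
scene 831
0.106 109 [ 0.548 -0.037] [0.584 0.004]
0.112 66 [ 0.562 -0.04 ] [0.582 0.005]
0.118 50 [ 0.563 -0.038] [0.575 0.005]
0.124 53 [ 0.563 -0.038] [0.575 0.004]
0.13 111 [ 0.556 -0.037] [0.574 0.005]
0.136 11 [ 0.56  -0.035] [ 0.57  -0.003]
0.148 17 [ 0.561 -0.023] [ 0.573 -0.005]
0.154 35 [ 0.553 -0.025] [ 0.578 -0.004]
0.16 57 [ 0.552 -0.027] [ 0.579 -0.004]
0.166 52 [ 0.553 -0.026] [ 0.578 -0.004]
0.172 56 [ 0.552 -0.027] [ 0.578 -0.005]
0.178 49 [ 0.552 -0.026] [ 0.58  -0.004]
0.184 34 [ 0.557 -0.019] [ 0.579 -0.003]
0.19 66 [ 0.542 -0.036] [0.595 0.002]
0.196 65 [ 0.536 -0.033] [0.597 0.003]
(93, 98, 3)
side 1279
0.106 193 [ 0.543 -0.034] [0.584 0.005]
0.112 68 [ 0.545 -0.033] [0.582 0.006]
0.118 59 [ 0.553 -0.032] [0.574 0.005]
0.124 60 [ 0.554 -0.032] [0.574 0.007]
0.13 146 [ 0.554 -0.037] [0.574 0.006]
0.136 4 [ 0.561 -0.03 ] [0.569 0.004]
0.142 1 [ 0.557 -0.018] [ 0.557 -0.018]
0.148 27 [ 0.557 -0.018] [ 0.572 -0.004]
0.154 60 [ 0.55  -0.019] [ 0.578 -0.003]
0.16 85 [ 0.549 -0.02 ] [ 0.578 -0.003]
0.166 82 [ 0.549 -0.02 ] [ 0.579 -0.003]
0.172 87 [ 0.549 -0.021] [ 0.578 -0.003]
0.178 83 [ 0.549 -0.02 ] [ 0.578 -0.003]
0.184 69 [ 0.55  -0.016] [ 0.581 -0.001]
0.19 129 [ 0.537 -0.02 ] [0.595 0.004]
0.196 126 [ 0.535 -0.028] [0.597 0.005]
(107, 104, 3)
0.0187
```

View pics/tip_side.png

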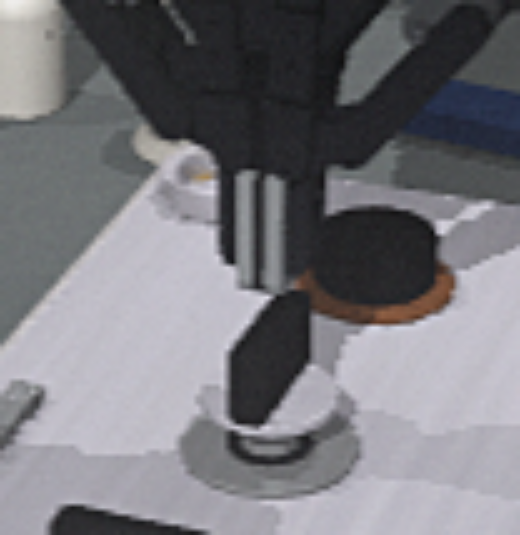

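In the side view the shut fingertips sit just above the wing. The depth puts them at z≈0.149 with the TCP reported at 0.117, so the real tips end about 32 mm short of the stated TCP. The wing's depth agrees in all three cameras, so I'll go by the measured tips, open the fingers and go down further in small steps.

Request:
jog_arm --series '[{"delta_pos": [0,0,0],"dr": [0,0,0],"jaw": 50},{"delta_pos": [0,0,0],"dr": [0,0,0],"jaw": 50},{"delta_pos": [0,0,0],"dr": [0,0,0],"jaw": 50},{"delta_pos": [0,0,0.8],"dr": [0,0,0],"jaw": 50},{"delta_pos": [0,0,0.8],"dr": [0,0,0],"jaw": 50},{"delta_pos": [0,0,0.7],"dr": [0,0,0],"jaw": 50},{"delta_pos": [0,0,0.5],"dr": [0,0,0],"jaw": 50},{"delta_pos": [0,0,0],"dr": [0,0,0],"jaw": 50}]'

```text
time_s: 6.58
position: [0.5625, -0.0168, 0.0885]
orientation: [-2.487, -1.919, 0.001]
wrist_force: [-0.7, 0.1, 0.7]
opening: 0.043
gripper_force: 0.0
```

Request:
jog_arm --series '[{"delta_pos": [0,0,0],"dr": [0,0,0],"jaw": 30},{"delta_pos": [0,0,0],"dr": [0,0,0],"jaw": 20},{"delta_pos": [0,0,0],"dr": [0,0,0],"jaw": 10},{"delta_pos": [0,0,0],"dr": [0,0,0],"jaw": 0},{"delta_pos": [0,0,0],"dr": [0,0,0],"jaw": 0},{"delta_pos": [0,0,0],"dr": [0,0,0],"jaw": 0}]'

```text
time_s: 7.32
position: [0.5629, -0.0169, 0.0891]
orientation: [2.487, 1.919, 0.0]
wrist_force: [0.3, -0.2, 3.1]
opening: 0.0104
gripper_force: 51.8
```

Run:
```python
from h import *
a,d,P,c=look("side"); b,*_=look("scene")
q=P-np.array([.563,-.017,0]); m=(np.hypot(q[...,0],q[...,1])<.035)&(P[...,2]>.1)&(P[...,2]<.2)
r,cc=np.where(m); k=a[r.min()-20:r.max()+30,cc.min()-30:cc.max()+30,::-1]
cv2.imwrite('pics/grip.png',np.hstack([cv2.resize(k,(400,400)),cv2.resize(b[150:270,200:320,::-1],(400,400))]))
```

```text
(no output)
```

View pics/grip.png

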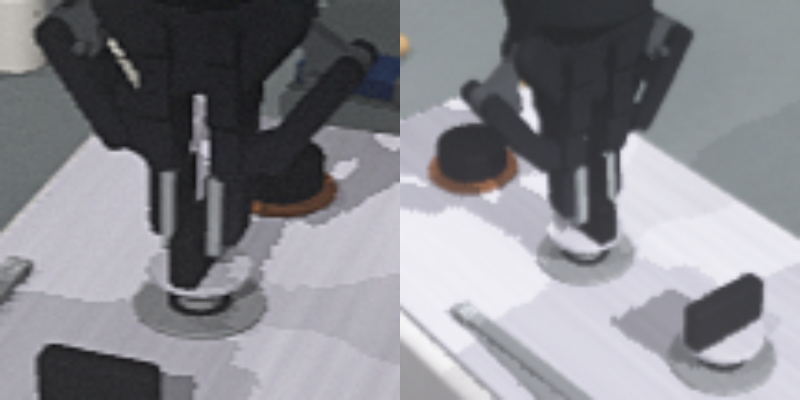

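Both views show the wing held between the pads: at (190,240) in the left crop and (590,190) in the right. Next I press it down.

Request:
jog_arm --series '[{"delta_pos": [0,0,0.3],"dr": [0,0,0],"jaw": 0},{"delta_pos": [0,0,0.3],"dr": [0,0,0],"jaw": 0},{"delta_pos": [0,0,0.3],"dr": [0,0,0],"jaw": 0},{"delta_pos": [0,0,0],"dr": [0,0,0],"jaw": 0},{"delta_pos": [0,0,0],"dr": [0,0,0],"jaw": 0}]'

```text
time_s: 8.05
position: [0.5629, -0.0169, 0.08]
orientation: [2.487, 1.919, 0.0]
wrist_force: [-0.6, -0.5, 8.1]
opening: 0.0105
gripper_force: 52.4
```

The 8.1 N reading matches about 8.5 mm of press, so I turn it now.

Request:
jog_arm --series '[{"delta_pos": [0,0,0],"dr": [0,0,8],"jaw": 0},{"delta_pos": [0,0,0],"dr": [0,0,9],"jaw": 0},{"delta_pos": [0,0,0],"dr": [0,0,9],"jaw": 0},{"delta_pos": [0,0,0],"dr": [0,0,9],"jaw": 0},{"delta_pos": [0,0,0],"dr": [0,0,9],"jaw": 0},{"delta_pos": [0,0,0],"dr": [0,0,9],"jaw": 0},{"delta_pos": [0,0,0],"dr": [0,0,9],"jaw": 0},{"delta_pos": [0,0,0],"dr": [0,0,9],"jaw": 0},{"delta_pos": [0,0,0],"dr": [0,0,9],"jaw": 0},{"delta_pos": [0,0,0],"dr": [0,0,8],"jaw": 0},{"delta_pos": [0,0,0],"dr": [0,0,2],"jaw": 0},{"delta_pos": [0,0,0],"dr": [0,0,0],"jaw": 0}]'

```text
time_s: 9.55
position: [0.5634, -0.0176, 0.0802]
orientation: [3.115, -0.402, 0.002]
wrist_force: [1.0, -6.2, 7.4]
opening: 0.0105
gripper_force: 52.4
```

```bash
python3 m.py; python3 -c "
from rig import bot;print(bot.state()['moment'],bot.state()['wrist_force'])"
```

```text
9.55 [ 0.5634 -0.0176  0.0802] [-0.14  0.55  1.63 -0.    0.96  1.69] [ 1.  -6.2  7.4] 0.010456195897989098 y yaw -104.71310097373019 z [ 0.001 -0.001 -1.   ]
pics/w955.png
open_wing 0.83 0.12557396846229812 2412 (562.617919921875, -17.954544067382812) (11.632795333862305, 43.60857391357422) 75.552001953125 tool cm [-0.06  0.06 -4.54]
[-1.20536525 -0.27777029  0.00602668] [ 0.86441007 -6.81660828  6.47584717]
```

It is turned the full 90° (wing axis at 75.6 - 90°) and down about 9 mm. I ease it up into the catch, then open and withdraw.

Request:
jog_arm --series '[{"delta_pos": [0,0,-0.25],"dr": [0,0,0],"jaw": 0},{"delta_pos": [0,0,-0.25],"dr": [0,0,0],"jaw": 0},{"delta_pos": [0,0,0],"dr": [0,0,0],"jaw": 0},{"delta_pos": [0,0,0],"dr": [0,0,0],"jaw": 40},{"delta_pos": [0,0,0],"dr": [0,0,0],"jaw": 40},{"delta_pos": [0,0,0],"dr": [0,0,0],"jaw": 40},{"delta_pos": [0,0,-1],"dr": [0,0,0],"jaw": 40},{"delta_pos": [0,0,-2],"dr": [0,0,0],"jaw": 40},{"delta_pos": [0,0,-4],"dr": [0,0,0],"jaw": 40},{"delta_pos": [0,0,-4],"dr": [0,0,0],"jaw": 40},{"delta_pos": [0,0,-4],"dr": [0,0,0],"jaw": 40},{"delta_pos": [0,0,0],"dr": [0,0,0],"jaw": 40}]'

```text
time_s: 11.2
position: [0.5643, -0.017, 0.2386]
orientation: [3.116, -0.401, 0.009]
wrist_force: [-0.4, 0.3, 0.4]
opening: 0.0342
gripper_force: 0.0
```

```bash
python3 m.py
python3 - <<'E'
from h import *
img,d,P,c=look("scene")
for nm in ["open_wing","locked_turn"]:
  for r in bot.regions_of("scene",nm)[:2]:
    p=P[r['region']]; zm=np.nanpercentile(p[:,2],97); t=p[p[:,2]>zm-0.004]
    print(nm,r['p'],zm,cv2.minAreaRect((t[:,:2]*1000).astype(np.float32)))
cv2.imwrite('pics/end.png',cv2.resize(img[150:300,150:350,::-1],(800,600)))
E
```

```text
11.2 [ 0.5643 -0.017   0.2386] [-0.14  0.37  1.45  0.    1.32  1.69] [-0.4  0.3  0.4] 0.03423308196127667 y yaw -104.67537772095251 z [ 0.006 -0.001 -1.   ]
pics/w1120.png
open_wing 0.77 0.13186430761674148 680 (562.3663330078125, -18.175268173217773) (11.745813369750977, 44.03898239135742) 75.10350036621094 tool cm [-0.22  0.17 10.67]
open_wing 0.71 0.1332699044204917 ((565.6093139648438, -15.907537460327148), (10.913793563842773, 40.66039276123047), 72.59457397460938)
locked_turn 0.56 0.1333718692426123 ((591.6822509765625, 89.97708892822266), (11.851892471313477, 40.493247985839844), 75.65486907958984)
```

View pics/end.png

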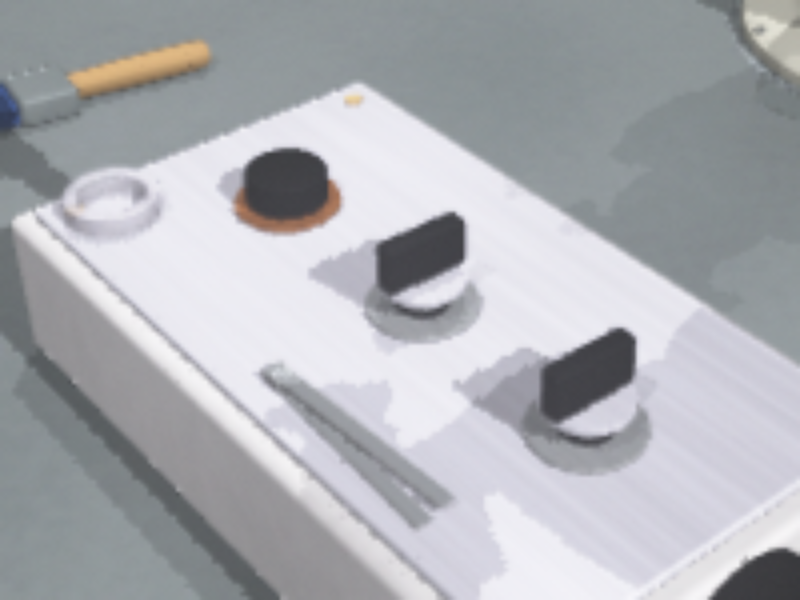

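The crop shows both wings, at (420,255) and (590,375), lying parallel across the case. They stand at the same height, so the open one has caught about 3 mm down.

```bash
python3 -c "
from rig import bot;print(bot.sign_off())"
```

```text
the job is handed in; nothing more can be done
None
```

The open fastener was pressed down, turned a quarter turn clockwise and has caught about 3 mm down; the other is still locked, the arm is clear, and the job was handed in at about 11 s (no verdict was returned). My first grasp closed on air because the fingertips end about 32 mm short of the stated TCP, which I measured with the cameras and corrected for.

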